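# Slide the carving board home and turn its keeper

### The arm

A 6-joint arm with a two-finger parallel gripper is mounted at the origin on the work surface. World frame = base frame: x ahead of the robot, y to its left, z up, the work surface at z = 0. Lengths are in m, angles in rad, forces in N, time in s.
With the tool pointing down it reaches from about 0.3 to 0.875 m from the base axis. Payload 6.4 kg.
Tool frame: the origin (TCP) lies on the centre line of the jaws, within the pads' length; the fingertips stand 25 mm ahead of it and the grasp point (between the pads) lies 6 mm ahead of it (r.tip_reach is the distance from the TCP to the fingertips, in m); z points along the fingers, y is the direction in which the jaws open and shut (so a half turn about z gives the same grasp; the last joint's range is limited). The gripper opens to 88 mm and grips with 3 to 60 N. Pads are 18 mm wide; open, the fingers measure 123 mm over their backs; the gripper's body (75 mm by 187 mm) begins 45 mm behind the grasp point.
Start: joints at [1.081, 0.181, 1.607, -0, 1.354, -0.206], TCP at [0.161, 0.552, 0.264] pointing down, gripper open.
Joint ranges: [-2.99, 2.99], [-0.89, 2.07], [0.3, 2.58], [-1.14, 4.28], [0, 2.63], [-3.12, 3.12]. Speed limits (rad/s): [2.57, 2.57, 3.01, 3.14, 3.14, 3.14].

### API

Orientations are given as [roll, pitch, yaw] about the fixed x, y, z axes, in that order (R = Rz(yaw) Ry(pitch) Rx(roll)).
In Python, from bench import r gives the robot as it stands.
- The arm moves only by the tool apply_moves, never from a script. Its argument "commands" is a list of rows, each a list of 6 numbers: the shift along the world's x, y, z in cm, then the turn, a rotation vector about the world's x, y, z in degrees. In form: [[tx, ty, tz, ax, ay, az], ...]. A call has 1 to 20 rows; each row is the pose to reach, as a shift and turn from the pose commanded when the call began; what a row does not reach only later rows make up. A row lasts 1/8 s, in which the tool goes at most 62.5 mm and 10.7 degrees, less where a joint would pass 70% of its speed; a pose out of reach is approached as far as the arm can. A call with a gripper value outside its range is refused whole. "jaw" is the finger opening in cm, from 0 to 8.81, set as the call begins (left out, the last holds). The fingers move at their own pace and stop on an object; the grip force is fixed at half the most. Time passes only in rows, so rows that repeat a pose let the fingers close. It gives the time, the measured TCP pose, the force and the opening at its end, in the units of the state.
- r.sense(): the state, without advancing time (a new reading comes with each control period).
- r.get_image(name): name is "side" or "top"; returns a dict with "frame" (400x640x3 uint8, red, green, blue), "K" (3x3 intrinsics, pixels), "xyz" and "rotation" of the camera in the world. Camera axes: x right, y down, z forward; pixel columns grow to the right and rows downward; lengths in m; the calibration is good to about 2 mm. A picture is of the moment at which its call begins. There is no depth.
- r.sign_off(): hands the job in, once; it reports no verdict.
The state is a dict: "clock": time; "joint_positions": joint angles; "joint_velocities": joint speeds; "tau": joint torques, N m; "tool_pos": TCP position; "eef_rot": TCP orientation; "force": force on the tool from outside, world axes, zero at the start; "torque": the same for the moment, N m; "opening": finger opening in m.
Only numpy, scipy, OpenCV 4.12 (cv2) and the standard library are available. Lean on these libraries where they do the work, as an engineer would, in place of code of your own. Each camera call takes 0.05 s, during which the arm holds its last target. There are 200 camera calls.

### The job

With a fingertip, push the carving board along its two rails towards the end with the wooden keeper until it drops into its locating notches, then push the keeper round until it lies square across the board to lock it. Only push: grasp and lift nothing, do not touch the carved scroll block mounted on the board, leave the other things on the bench where they are, and finish clear of everything.

Things in the scene. Friction and masses are not known exactly. Their poses are not given: they have to be found in the camera images.
- fixture: Fixed wooden fixture (brown base, dark fences); origin on the bench, z up. Its +y is the direction the board slides, +x crosses the rails, away from the robot (turned up to 26 degrees). Plywood base: x -80 to 130 mm, y -190 to 200 mm, 15 mm thick. Side fences with inner faces at x = +-64 mm, 12 mm thick, tops 50 mm up (1.5 mm play). A bar (top 48 mm up) closes the +y end at y 190 mm; the -y end is open.
- rail_start (a point): Open -y end of the rails, midway between them, at rail-top height: fixture y -185, z 35 mm. Two pale rails run from here along +y to 195 mm, each 24 mm wide, centred at x = +-45 mm, tops 35 mm above the bench. Each has two notches 8 mm deep and 18 mm long: in its outer half at y 120 mm, in its inner half at y 20 mm.
- notch_home (a point): The point on the fixture where the board's origin lies when the board sits centred in its notches: fixture x 0, y 70, z 27 mm, axes as the fixture's. The feet have 3 mm of play each way along y in the notches.
- board: Loose plywood board, 125 mm wide (x), 140 mm long (y, sliding direction), 16 mm thick, 0.4 to 0.7 kg with its block, on four feet 10 mm tall, 12 mm long, at y +-50 mm; all four drop together only at home. Origin: centre of the feet's undersides, 35 mm above the bench while sliding (board top at 61 mm), 27 mm when dropped (top 53 mm). Starts 110 to 170 mm short of home; slides with 2 to 6 N.
- push_edge (a point): Middle of the board's rear (-y) edge face, at mid-thickness: board y -70 mm, z +18 mm. A fingertip fits behind it between the fences, over the rails (rail tops 18 mm below this point while the board slides), and pushes towards fixture +y.
- scroll: Carved maple scroll block fixed on the board, about 45 mm wide, 80 mm long, up to 31 mm tall above the board's top, between board y -65 and +20 mm. Origin: underside, at board x -8, y -6 mm. Not to be touched.
- keeper (a joint): Angle (rad) of the keeper, a pale wooden bar 20 mm wide, 14 mm thick, on an upright pin. 0: points to fixture +y, clear of the board; grows counter-clockwise from above; 1.57 (stop): points to fixture -x, square across the board. Starts between -0.6 (stop) and 0.1, stays where left, about 1 N to turn. Underside 55.5 mm above the bench: passes 2.5 mm over the dropped board, cannot pass one not dropped.
- keeper_pivot (a point): The keeper's turning axis: fixture x 95, y 100 mm, at the bar's mid-thickness, 63 mm above the bench.
- keeper_end (a point): The free end of the keeper bar, at mid-width and mid-thickness, 82 mm from the pivot.
- tin: A closed round aluminium tin, 40 mm across and 32 mm tall, standing on the fixture's base outside the rails. Origin: centre of its underside. Leave it.
- offcut: A loose dark wood offcut, 26 x 60 x 18 mm, lying on the fixture's base outside the rails. Origin: centre of its underside. Leave it.
- mallet: A hammer lying on the bench beyond the fixture. Leave it.
- driver: A screwdriver lying on the bench left of the fixture. Leave it.
- mug: A blue mug, 80 mm across and 90 mm tall, right of the fixture. Leave it.
- jar: An amber glass jar with a steel lid, 64 mm across and 85 mm tall, left of the fixture. Leave it.
- plane: A small wooden hand plane, 150 x 50 mm and about 60 mm tall, right of the fixture. Leave it.
Not all that is in view belongs to the job. There is more than one size of the board; the one meant has the size given above.

How it is judged:
On the way, in this order (a step that is already met when the one before it is completed fails the run):
1. the board has dropped into its notches (z of board in the frame of notch_home below 0.003 m and y of board in the frame of notch_home between -0.007 and 0.007 m and x of board in the frame of notch_home between -0.006 and 0.006 m and angle between board's own z axis and vertical below 0.04 rad), for 0.2 s.
2. the keeper lies across the board (all of step 1 and value of joint keeper above 1.4 rad), for 0.2 s.
At the end, for the whole second after the job is handed in: The board rests level in its notches (within 3 mm of the dropped height, 7 mm along the rails and 6 mm across), and the keeper stands beyond 1.4 rad, square across the board within 10 degrees (all of step 2 and linear speed of board below 0.01 m/s); the robot touches nothing.
It fails at once if the board is lifted more than 8 mm off its rails or tipped up (z of board in the frame of notch_home above 0.016 m or angle between board's own z axis and vertical above 0.15 rad).
It fails at once if the scroll block is touched (contact force between scroll and the fingers above 1 N or contact force between scroll and the arm above 1 N).
It fails at once if another thing on the bench is moved more than 20 mm (distance of any of tin, offcut, mallet, driver, mug, jar, plane from where it was at the start of the episode above 0.02 m).
It also fails if it takes over 58 s, if anything falls off the work surface, if the arm or the gripper's body presses on something with over 40 N, if the wrist force passes 120 N, or if a joint passes its speed limit or range.

## Working session

There is one attempt and no reset: what is moved stays moved. The work goes in short steps, Python scripts to look and compute and a tool call to move; the robot and the scene stay as the last step left them, time stands still between calls to the robot, and variables do not carry over. Pictures are saved under pics/ and viewed, about 8 in all and at most 12, crops included, and the job is handed in when it is done.

Besides the shell and the picture viewer there is one more tool, called after "Request:" by a JSON object that holds its "name" and its "arguments", one argument or row to a line. apply_moves: Moves the arm, as the interface text tells. Its arguments: {"type":"object","properties":{"commands":{"type":"array"},"jaw":{"type":"number"}},"required":["commands"]}

```bash
mkdir -p pics; ls; cat > h.py <<'E'
import numpy as np, cv2
from bench import r
def snap(name,fn):
    d=r.get_image(name); cv2.imwrite('pics/'+fn,d['frame'][:,:,::-1]); np.savez('pics/'+fn+'.npz',**{k:np.array(v) for k,v in d.items()}); return d
def load(fn): return dict(np.load('pics/'+fn+'.npz'))
def R(d):
    from scipy.spatial.transform import Rotation as Ro
    a=np.array(d['rotation']); return a if a.shape==(3,3) else Ro.from_euler('xyz',a).as_matrix()
def ray(d,uv,z):
    p=np.linalg.inv(d['K'])@np.array([uv[0],uv[1],1.]); v=R(d)@p; c=np.array(d['xyz']); return c+v*(z-c[2])/v[2]
def proj(d,P):
    q=(np.atleast_2d(P)-d['xyz'])@R(d); q=q@np.array(d['K']).T; return q[:,:2]/q[:,2:]
E
python3 - <<'E'
from h import *
for n in('top','side'):
    d=snap(n,n+'0.png'); print(n,d['K'],d['xyz'],d['rotation'])
print(r.sense(),r.tip_reach)
E
```

```text
pics
top [[448.69151197   0.         317.78238193]
 [  0.         448.69151197 202.73928485]
 [  0.           0.           1.        ]] [ 0.34553944 -0.01094565  1.45849514] [-3.05434285  0.00621099 -1.59206299]
side [[363.54093172   0.         316.67089657]
 [  0.         363.54093172 196.38766731]
 [  0.           0.           1.        ]] [ 0.39268942 -0.75782786  0.66660991] [-2.25984244 -0.01385268 -0.092696  ]
{'clock': 0.1, 'joint_positions': array([ 1.08067115e+00,  1.81435000e-01,  1.60785741e+00, -4.04495740e-06,
        1.35377405e+00, -2.06301049e-01]), 'joint_velocities': array([-0.00039865, -0.00083039, -0.00169866, -0.00184295, -0.00045787,
        0.00017434]), 'tau': array([-3.85498447e-05, -4.34819984e+01, -3.42697263e+01,  7.04340893e-02,
        3.40342394e-02, -2.43340043e-05]), 'tool_pos': array([0.16080255, 0.55162678, 0.2629425 ]), 'eef_rot': array([-3.14014929e+00, -2.98030442e-04,  2.85776918e+00]), 'force': array([-0.19869719, -0.12787359, -0.50048434]), 'torque': array([ 0.04069468, -0.03716653, -0.01047441]), 'opening': 0.08827192930470627} 0.025
```

View pics/top0.png

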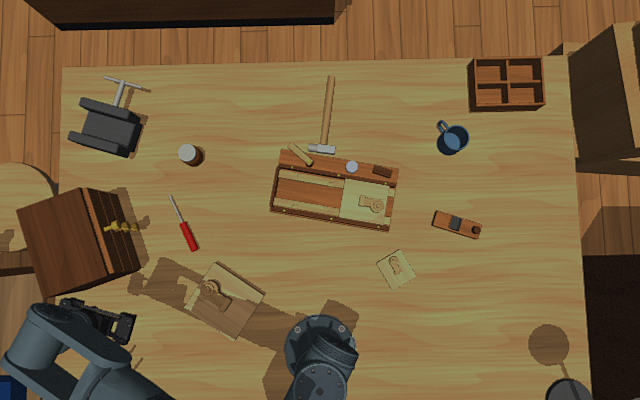

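View pics/side0.png

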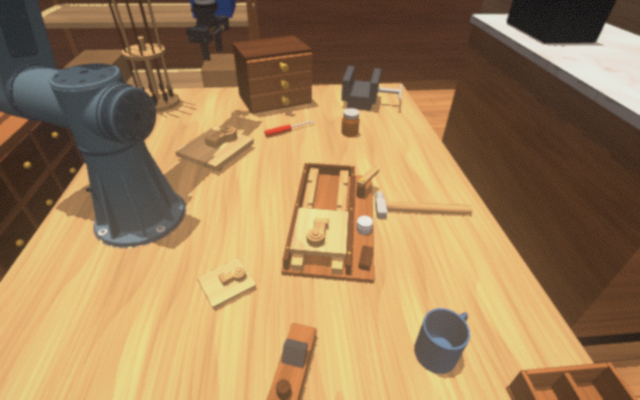

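The top view shows the fixture at about (335,190). Three boards could be meant:
- (368,201), on the rails.
- (222,295), larger, on the bench.
- (396,268), smaller, on the bench.

The first fits, as it is on the rails and looks about 125x140 mm. The keeper is at about (300,154), on the left (+y) end. I'll confirm with an enlarged crop.

```bash
python3 - <<'E'
from h import *
d=load('top0.png'); f=d['frame'][135:245,255:415,::-1]
cv2.imwrite('pics/c1.png',cv2.resize(f,None,fx=5,fy=5,interpolation=cv2.INTER_CUBIC))
E
```

```text
(no output)
```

View pics/c1.png

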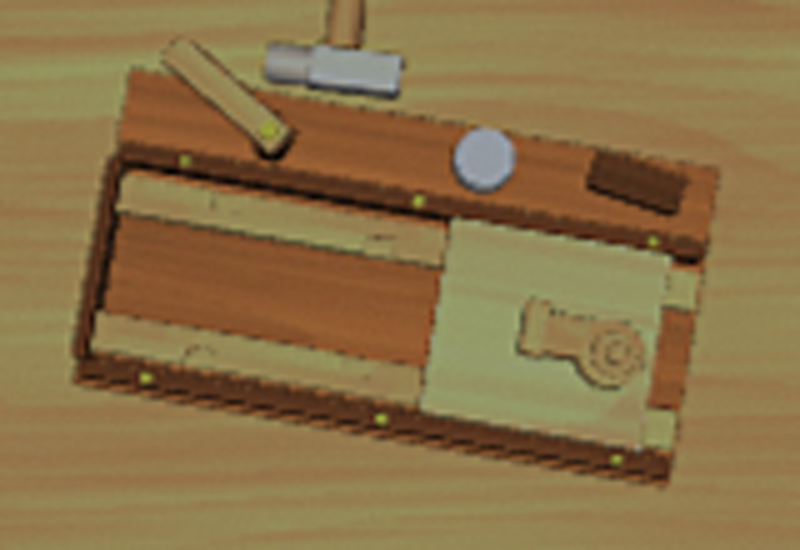

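The crop confirms it: the board's corners are at crop (450,220), (670,255), (640,447) and (422,408). The keeper's pin is at (269,130) and its free end near (178,50). The tin is at (485,158) and the offcut at (637,181). Next I'll fit the fixture pose.

```bash
cat > fit.py <<'E'
from h import *
from scipy.optimize import least_squares
d=load('top0.png')
c=lambda u,v:np.array([255+(u+.5)/5-.5,135+(v+.5)/5-.5])
pts=[((130,200,15),(133,69)),((130,-190,15),(719,170)),((-80,-190,12),(668,486)),((-80,200,12),(73,383)),((95,100,70),(269,130)),
 ((57,-185,35),(699,268)),((33,-185,35),(693,308)),((-33,-185,35),(678,411)),((-57,-185,35),(672,449))]
L=np.array([p[0] for p in pts])/1000; U=np.array([c(*p[1]) for p in pts])
def T(q,P): a=q[2]; M=np.array([[np.cos(a),-np.sin(a),0],[np.sin(a),np.cos(a),0],[0,0,1]]); return np.atleast_2d(P)@M.T+[q[0],q[1],0]
if __name__=='__main__':
    s=least_squares(lambda q:(proj(d,T(q,L))-U).ravel(),[.4,0,0],loss='soft_l1'); q=s.x
    print(q,np.degrees(q[2])); print(((proj(d,T(q,L))-U)*5).round(1)); np.save('q.npy',q)
    inv=lambda w:(T([0,0,-q[2]],w-np.array([q[0],q[1],0]))[0]*1000).round(1)
    for uv in((450,220),(670,255),(640,447),(422,408)): print('board',inv(ray(d,c(*uv),.061)))
    e=inv(ray(d,c(178,50),.07)); print('kend',e,'ang',np.arctan2(-(e[0]-95),e[1]-100))
    print('tin',inv(ray(d,c(485,158),.032)),'off',inv(ray(d,c(637,181),.018)))
    for n,P in dict(home=(0,70,27),push=(0,0,45),pivot=(95,100,63)).items(): print(n,T(q,np.array(P)/1000)[0].round(4))
    a=q[2]; print('fx',np.cos(a),np.sin(a),'fy',-np.sin(a),np.cos(a))
E
python3 fit.py
```

```text
[ 0.48814348 -0.05819472 -0.19215294] -11.009552542515275
[[-3.6 -1.8]
 [ 1.  -3. ]
 [ 0.7  0.3]
 [-0.7  0.6]
 [-0.3 -0.3]
 [ 1.   4.1]
 [ 1.1  1. ]
 [-0.1  0. ]
 [ 0.  -0.7]]
board [ 59.2 -21.6  61. ]
board [  60.7 -161.1   61. ]
board [ -61.3 -161.5   61. ]
board [-60.3 -23.9  61. ]
kend [135.3 164.9  70. ] ang -0.5556854898173641
tin [107.  -37.9  32. ] off [ 111.3 -138.    18. ]
home [0.5015 0.0105 0.027 ]
push [ 0.4881 -0.0582  0.045 ]
pivot [0.6005 0.0218 0.063 ]
fx 0.9815953574958589 -0.1909726528657362 fy 0.1909726528657362 0.9815953574958589
```

Request:
{"name": "apply_moves", "arguments": {
  "commands": [
    [1.8,-5,-0.5,0,0,-5.3],
    [3.6,-9.9,-1,0,0,-10.6],
    [5.5,-14.9,-1.5,0,0,-15.9],
    [7.3,-19.9,-2,0,0,-21.2],
    [9.1,-24.8,-2.5,0,0,-26.5],
    [10.9,-29.8,-3,0,0,-31.8],
    [12.7,-34.7,-3.5,0,0,-37.1],
    [14.6,-39.7,-4,0,0,-42.4],
    [16.4,-44.7,-4.5,0,0,-47.6],
    [18.2,-49.6,-5,0,0,-52.9],
    [20,-54.6,-5.5,0,0,-58.2],
    [21.8,-59.6,-6,0,0,-63.5],
    [23.6,-64.5,-6.5,0,0,-68.8],
    [25.5,-69.5,-7,0,0,-74.1],
    [27.3,-74.4,-7.5,0,0,-79.4],
    [29.1,-79.4,-8,0,0,-84.7],
    [29.1,-79.4,-8,0,0,-84.7],
    [29.1,-79.4,-8,0,0,-84.7],
    [29.1,-79.4,-8,0,0,-84.7]
  ],
  "jaw": 0
}}

```text
clock: 2.48
tool_pos: [0.4517, -0.2406, 0.1837]
eef_rot: [-3.141, -0.0, 1.381]
force: [0.3, 0.1, 0.8]
opening: 0.0006
```

Request:
{"name": "apply_moves", "arguments": {
  "commands": [
    [0,-0.2,-3,0,0,0],
    [0,-0.2,-6,0,0,0],
    [0,-0.2,-8,0,0,0],
    [0,-0.2,-9.5,0,0,0],
    [0,-0.2,-10.5,0,0,0],
    [0,-0.2,-11.2,0,0,0],
    [0,-0.2,-11.2,0,0,0],
    [0,-0.2,-11.2,0,0,0]
  ]
}}

```text
clock: 3.48
tool_pos: [0.4523, -0.2443, 0.0722]
eef_rot: [3.141, 0.0, 1.379]
force: [0.5, 0.3, 0.8]
opening: 0.0002
```

```bash
python3 - <<'E'
from h import *
d=snap('side','side1.png'); f=d['frame'][130:300,220:420,::-1]
t=snap('top','top1.png'); g=t['frame'][130:300,255:455,::-1]
cv2.imwrite('pics/c2.png',np.hstack([cv2.resize(x,None,fx=2,fy=2,interpolation=cv2.INTER_CUBIC) for x in (f,g)]))
s=r.sense(); print(s['tool_pos'],s['force'])
E
```

```text
[ 0.45229145 -0.24426413  0.07222688] [-0.21019682  0.15211666 -0.19354755]
```

View pics/c2.png

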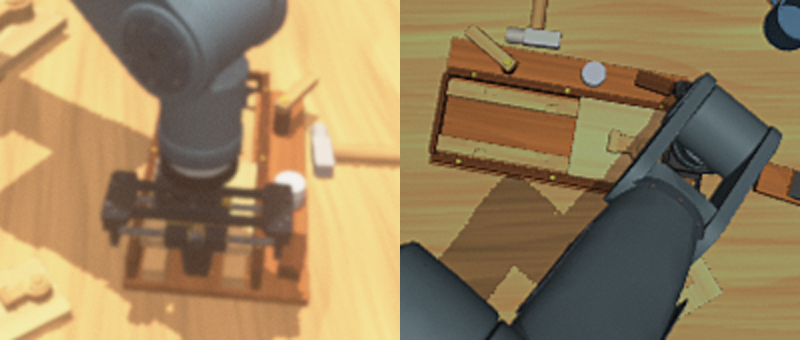

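The closed fingers are between the rails behind the board, crop (190,255) in the side view. Now I'll push.

Request:
{"name": "apply_moves", "arguments": {
  "commands": [
    [0.19,0.98,0,0,0,0],
    [0.29,1.47,0,0,0,0],
    [0.38,1.96,0,0,0,0],
    [0.57,2.95,0,0,0,0],
    [0.76,3.93,0,0,0,0],
    [0.95,4.91,0,0,0,0],
    [1.15,5.89,0,0,0,0],
    [1.34,6.87,0,0,0,0],
    [1.53,7.85,0,0,0,0],
    [1.72,8.83,0,0,0,0],
    [1.91,9.82,0,0,0,0],
    [2.1,10.8,0,0,0,0],
    [2.29,11.78,0,0,0,0],
    [2.48,12.76,0,0,0,0],
    [2.67,13.74,0,0,0,0],
    [2.77,14.23,0,0,0,0],
    [2.86,14.72,0,0,0,0],
    [2.86,14.72,0,0,0,0]
  ]
}}

```text
clock: 5.82
tool_pos: [0.4806, -0.096, 0.0717]
eef_rot: [-3.141, -0.001, 1.38]
force: [-0.1, -1.3, -0.5]
opening: 0.0002
```

```bash
python3 - <<'E'
from h import *
d=snap('side','side2.png'); f=d['frame'][100:290,220:420,::-1]
t=snap('top','top2.png'); g=t['frame'][130:320,245:445,::-1]
cv2.imwrite('pics/c3.png',np.hstack([cv2.resize(x,None,fx=2,fy=2,interpolation=cv2.INTER_CUBIC) for x in (f,g)]))
s=r.sense(); print(s['tool_pos'],s['force'])
E
```

```text
[ 0.48028091 -0.09602218  0.07144152] [ 0.83781395 -0.90122599 -0.6030679 ]
```

View pics/c3.png

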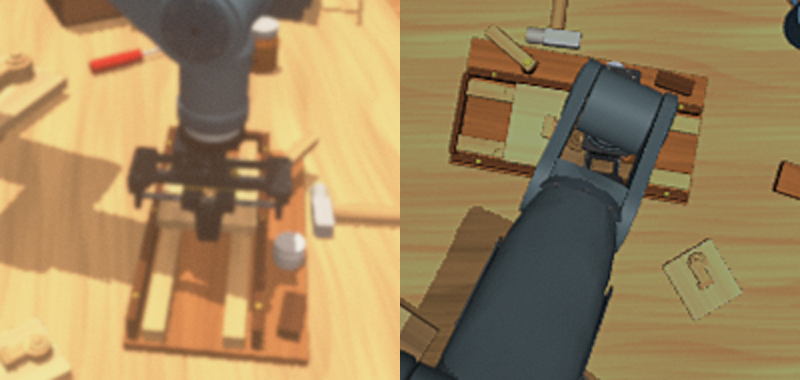

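The board's front edge is now at crop (512,120) in the top view, with about 30 mm still to go. I'll slow down.

Request:
{"name": "apply_moves", "arguments": {
  "commands": [
    [0.08,0.39,0,0,0,0],
    [0.15,0.79,0,0,0,0],
    [0.23,1.18,0,0,0,0],
    [0.31,1.57,0,0,0,0],
    [0.38,1.96,0,0,0,0],
    [0.41,2.12,0,0,0,0],
    [0.44,2.26,0,0,0,0],
    [0.47,2.4,0,0,0,0],
    [0.5,2.55,0,0,0,0]
  ]
}}

```text
clock: 7.05
tool_pos: [0.4858, -0.0712, 0.0718]
eef_rot: [3.141, -0.0, 1.379]
force: [0.6, -0.9, -0.0]
opening: 0.0004
```

Request:
{"name": "apply_moves", "arguments": {
  "commands": [
    [0.02,0.1,0,0,0,0],
    [0.04,0.2,0,0,0,0],
    [0.06,0.29,0,0,0,0],
    [0.06,0.29,0,0,0,0]
  ]
}}

```text
clock: 7.55
tool_pos: [0.4864, -0.0685, 0.0719]
eef_rot: [3.141, 0.0, 1.379]
force: [-0.8, -3.6, -0.8]
opening: 0.0006
```

```bash
cat > by.py <<'E'
from h import *; from fit import T; import sys
q=np.load('q.npy'); t=snap('top',sys.argv[1])
g=t['frame'][130:240,250:400,::-1]; cv2.imwrite('pics/c_'+sys.argv[1],cv2.resize(g,None,fx=5,fy=5,interpolation=cv2.INTER_CUBIC))
s=r.sense(); print(s['tool_pos'],s['force'], 'finger y',T([0,0,-q[2]],s['tool_pos']-np.array([q[0],q[1],0]))[0]*1000)
# brightness profile along y at fixture x=55..-55, find front edge
G=cv2.cvtColor(t['frame'],cv2.COLOR_RGB2GRAY).astype(np.float32)
for z in (.061,.053):
  ys=np.arange(100,175,1.)
  P=np.mean([cv2.remap(G,*[a.astype(np.float32)[None] for a in proj(t,T(q,np.c_[np.full_like(ys,x),ys,np.full_like(ys,z*1000)]/1000)).T],cv2.INTER_LINEAR)[0] for x in (-25,-15,0,15,25)],0)
  k=np.argmin(np.diff(P)); print('z',z,'front edge y',ys[k],'-> board y',ys[k]+.5-70)
E
python3 by.py top3.png
```

```text
[ 0.48639091 -0.06850129  0.07186209] [ 0.37166414 -3.67418344 -0.18313521] finger y [  0.24795483 -10.45157436  71.86208952]
z 0.061 front edge y 139.0 -> board y 69.5
z 0.053 front edge y 140.0 -> board y 70.5
```

Request:
{"name": "apply_moves", "arguments": {
  "commands": [
    [0.02,0.1,0,0,0,0],
    [0.04,0.2,0,0,0,0],
    [0.04,0.2,0,0,0,0]
  ]
}}

```text
clock: 7.98
tool_pos: [0.4868, -0.0664, 0.0719]
eef_rot: [3.141, 0.0, 1.38]
force: [-1.1, -4.4, 2.1]
opening: 0.0004
```

```bash
python3 by.py top4.png
```

```text
[ 0.48675922 -0.0664024   0.07183803] [ 0.06982255 -4.44330064  0.83443466] finger y [ 0.20864977 -8.32097534 71.83803362]
z 0.061 front edge y 141.0 -> board y 71.5
z 0.053 front edge y 142.0 -> board y 72.5
```

View pics/c_top4.png

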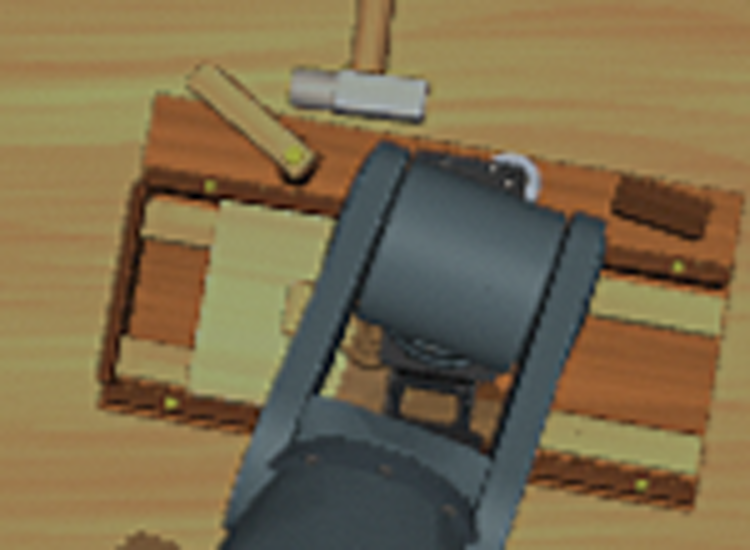

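Request:
{"name": "apply_moves", "arguments": {
  "commands": [
    [0.02,0.1,0,0,0,0],
    [0.02,0.1,0,0,0,0]
  ]
}}

```text
clock: 8.28
tool_pos: [0.4869, -0.0657, 0.0719]
eef_rot: [3.141, 0.001, 1.38]
force: [-0.2, -6.0, 1.3]
opening: 0.0003
```

Request:
{"name": "apply_moves", "arguments": {
  "commands": [
    [0.02,0.1,0,0,0,0],
    [0.02,0.1,0,0,0,0]
  ]
}}

```text
clock: 8.52
tool_pos: [0.4869, -0.0655, 0.0719]
eef_rot: [3.141, 0.002, 1.38]
force: [-2.7, -9.9, 2.0]
opening: 0.0002
```

The advance has stopped and the force has risen to about 10 N, which fits the feet having dropped and reached the notch end. I'll back off and check.

Request:
{"name": "apply_moves", "arguments": {
  "commands": [
    [-0.2,-1,0,0,0,0],
    [-0.6,-3,0,0,0,0],
    [-0.8,-4,2,0,0,0],
    [-0.8,-4,5,0,0,0],
    [-1.2,-6,9,0,0,0],
    [-2,-10,12,0,0,0],
    [-2.7,-14,12,0,0,0],
    [-3.5,-18,12,0,0,0],
    [-3.5,-18,12,0,0,0]
  ]
}}

```text
clock: 9.65
tool_pos: [0.4515, -0.2461, 0.1915]
eef_rot: [3.141, -0.001, 1.376]
force: [0.4, -0.3, 0.4]
opening: 0.0005
```

```bash
python3 by.py top5.png; python3 - <<'E'
from h import *; from fit import T
q=np.load('q.npy')
d=snap('side','side3.png'); 
f=cv2.resize(d['frame'][150:290,260:410,::-1],None,fx=4,fy=4,interpolation=cv2.INTER_CUBIC)
# overlay of board top+rear bottom outline at dropped (green) and sliding (red) heights
for z,col in((27,(0,255,0)),(35,(0,0,255))):
    P=T(q,np.array([(sx*62.5,71+sy*70,z+26) for sx,sy in((-1,-1),(1,-1),(1,1),(-1,1))])/1000)
    uv=((proj(d,P)-[260,150]+.5)*4).astype(int); cv2.polylines(f,[uv],True,col,1)
g=cv2.imread('pics/c_top5.png'); cv2.imwrite('pics/c5.png',f); print(f.shape)
E
```

```text
[ 0.45153944 -0.2446368   0.19124602] [-0.95558159  0.81917489  0.12229996] finger y [  -0.32502505 -190.00105353  191.24601945]
z 0.061 front edge y 142.0 -> board y 72.5
z 0.053 front edge y 143.0 -> board y 73.5
(560, 600, 3)
```

View pics/c5.png

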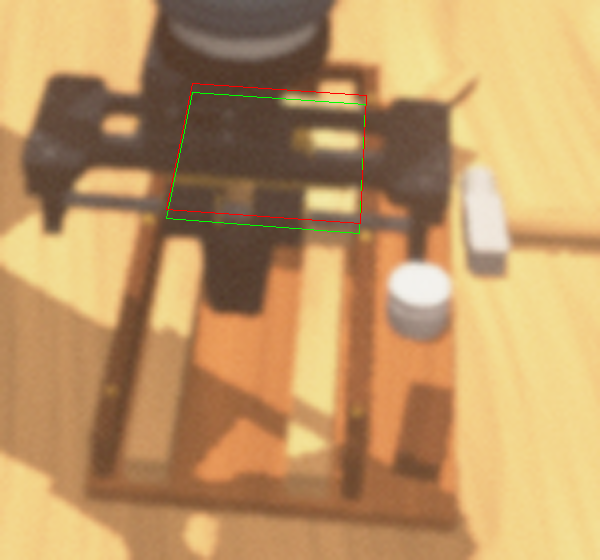

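The gripper hides the board in this view. I'll move, staying high, to the keeper's outer side and look again from there.

Request:
{"name": "apply_moves", "arguments": {
  "commands": [
    [2.7,3.5,0,0,0,0],
    [5.4,7,0,0,0,0],
    [8.1,10.5,0,0,0,0],
    [10.8,14,0,0,0,0],
    [13.5,17.5,0,0,0,0],
    [16.2,21,0,0,0,0],
    [18.9,24.5,0,0,0,0],
    [21.7,28,0,0,0,0],
    [21.7,28,0,0,0,0],
    [21.7,28,0,0,0,0]
  ]
}}

```text
clock: 11.0
tool_pos: [0.668, 0.0366, 0.191]
eef_rot: [-3.14, 0.0, 1.381]
force: [-0.7, 0.2, -0.5]
opening: 0.0001
```

```bash
python3 - <<'E'
from h import *; from fit import T
q=np.load('q.npy')
d=snap('side','side4.png'); 
f=cv2.resize(d['frame'][150:250,270:400,::-1],None,fx=6,fy=6,interpolation=cv2.INTER_CUBIC)
for z,col in((27,(0,255,0)),(35,(0,0,255))):
    P=T(q,np.array([(sx*62.5,72+sy*70,z+26) for sx,sy in((-1,-1),(1,-1),(1,1),(-1,1))])/1000)
    uv=((proj(d,P)-[270,150]+.5)*6).astype(int)
    for a in uv: cv2.circle(f,tuple(int(i) for i in a),3,col,-1)
cv2.imwrite('pics/c6.png',f)
t=load('top0.png')
for uv in((265,45),(262,80),(400,97),(405,60)): 
    w=ray(t,(255+uv[0]/5,135+uv[1]/5),.03)-[q[0],q[1],0]; print('mallet',(T([0,0,-q[2]],w)[0]*1000).round())
# keeper path
from math import *
for th in [-.556,-.4,-.2,0,.2,.4,.6,.8,1,1.2,1.4,1.5,1.57,1.63]:
    n=np.array([cos(th),sin(th)]);u=np.array([-sin(th),cos(th)])
    h=17.5*abs(n[0])+9*abs(n[1]); p=np.array([95,100])+55*u+n*(10+h)
    print(th,p.round(),(T(q,np.r_[p,84]/1000)[0]*100).round(2))
print(r.sense()['tool_pos'])
E
```

```text
mallet [155. 113.  30.]
mallet [132. 111.  30.]
mallet [136.  21.  30.]
mallet [161.  22.  30.]
-0.556 [149. 131.] [65.96  4.2   8.4 ]
-0.4 [144. 139.] [65.58  5.09  8.4 ]
-0.2 [134. 148.] [64.83  6.16  8.4 ]
0 [122. 155.] [63.8   7.06  8.4 ]
0.2 [112. 160.] [62.9  7.7  8.4]
0.4 [101. 162.] [61.81  8.18  8.4 ]
0.6 [ 88. 162.] [60.58  8.4   8.4 ]
0.8 [ 76. 159.] [59.26  8.33  8.4 ]
1 [ 63. 152.] [57.94  7.94  8.4 ]
1.2 [ 53. 143.] [56.72  7.21  8.4 ]
1.4 [ 45. 131.] [55.68  6.18  8.4 ]
1.5 [ 42. 124.] [55.26  5.56  8.4 ]
1.57 [ 40. 119.] [55.02  5.1   8.4 ]
1.63 [ 39. 117.] [54.86  4.9   8.4 ]
[0.66799484 0.03583916 0.19125119]
```

View pics/c6.png

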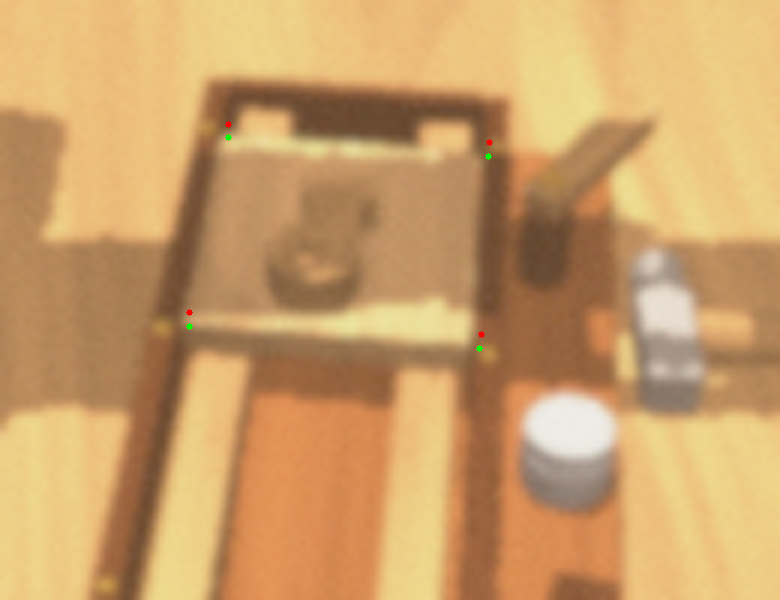

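The board's corners, (225,137), (475,150) and (472,345), match the green dropped-height marks, so the board is down. The mallet head lies outside the finger path. I'll lower the fingers beside the keeper.

Request:
{"name": "apply_moves", "arguments": {
  "commands": [
    [0,0,-4,0,0,0],
    [0,0,-7,0,0,0],
    [0,0,-9,0,0,0],
    [0,0,-10.2,0,0,0],
    [0,0,-10.6,0,0,0],
    [0,0,-10.6,0,0,0]
  ]
}}

```text
clock: 11.8
tool_pos: [0.6695, 0.0355, 0.0864]
eef_rot: [3.141, -0.0, 1.379]
force: [0.3, -0.2, 1.0]
opening: 0.0008
```

Request:
{"name": "apply_moves", "arguments": {
  "commands": [
    [-0.9,0.65,-0.2,0,0,0],
    [-1.1,1.1,-0.2,0,0,0],
    [-1.3,1.55,-0.2,0,0,0],
    [-1.6,2.1,-0.2,0,0,0],
    [-2,2.6,-0.2,0,0,0],
    [-2.5,3.1,-0.2,0,0,0],
    [-3.05,3.5,-0.2,0,0,0],
    [-3.5,3.85,-0.2,0,0,0],
    [-3.95,4.15,-0.2,0,0,0],
    [-4.5,4.4,-0.2,0,0,0],
    [-5.05,4.65,-0.2,0,0,0],
    [-5.7,4.75,-0.2,0,0,0],
    [-6.3,4.85,-0.2,0,0,0],
    [-6.9,4.85,-0.2,0,0,0],
    [-7.6,4.8,-0.2,0,0,0],
    [-8.2,4.6,-0.2,0,0,0],
    [-8.9,4.4,-0.2,0,0,0],
    [-8.9,4.4,-0.2,0,0,0]
  ]
}}

```text
clock: 14.05
tool_pos: [0.5791, 0.0795, 0.0835]
eef_rot: [-3.14, 0.0, 1.379]
force: [0.7, -0.2, 0.4]
opening: 0.0009
```

```bash
python3 - <<'E'
from h import *
d=snap('side','side5.png'); f=d['frame'][130:260,260:410,::-1]
t=snap('top','top6.png'); g=t['frame'][130:260,250:400,::-1]
cv2.imwrite('pics/c7.png',np.hstack([cv2.resize(x,None,fx=2.6,fy=2.6,interpolation=cv2.INTER_CUBIC) for x in (f,g)]))
E
```

```text
(no output)
```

View pics/c7.png

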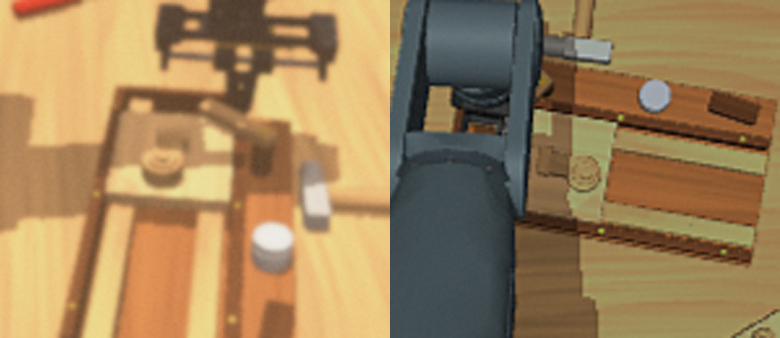

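The keeper, from crop (270,135) to (205,105) in the side view, has turned to about 1 rad and already overlaps the board's edge. I'll continue.

Request:
{"name": "apply_moves", "arguments": {
  "commands": [
    [-0.6,-0.35,0,0,0,0],
    [-1.2,-0.75,0,0,0,0],
    [-1.75,-1.25,0,0,0,0],
    [-2.25,-1.75,0,0,0,0],
    [-2.5,-2.1,0,0,0,0],
    [-2.7,-2.4,0,0,0,0],
    [-2.85,-2.65,0,0,0,0],
    [-2.95,-2.85,0,0,0,0],
    [-2.95,-2.85,0,0,0,0]
  ]
}}

```text
clock: 15.28
tool_pos: [0.5509, 0.052, 0.0838]
eef_rot: [3.141, -0.002, 1.379]
force: [2.5, 4.9, -1.5]
opening: 0.0006
```

Request:
{"name": "apply_moves", "arguments": {
  "commands": [
    [0,-0.1,0,0,0,0],
    [0,-0.1,0,0,0,0],
    [0,-0.1,0,0,0,0]
  ]
}}

```text
clock: 15.65
tool_pos: [0.5509, 0.0519, 0.0838]
eef_rot: [3.141, -0.003, 1.379]
force: [3.1, 9.9, -1.4]
opening: 0.0004
```

The fingers no longer advance and the force has doubled to about 10 N, so the keeper is at its stop. I'll back off, go up and clear, and check.

Request:
{"name": "apply_moves", "arguments": {
  "commands": [
    [0.1,0.6,0,0,0,0],
    [0.4,2,0,0,0,0],
    [0.4,2,3,0,0,0],
    [0.4,2,7,0,0,0],
    [0.4,2,11,0,0,0],
    [0,6,14,0,0,0],
    [-2,11,15,0,0,0],
    [-5,16,15,0,0,0],
    [-8,21,15,0,0,0],
    [-11,25,15,0,0,0],
    [-14,29,15,0,0,0],
    [-14,29,15,0,0,0]
  ]
}}

```text
clock: 17.15
tool_pos: [0.408, 0.3427, 0.2337]
eef_rot: [-3.141, 0.0, 1.385]
force: [0.9, -0.2, -0.5]
opening: 0.0006
```

```bash
python3 - <<'E'
from h import *; from fit import T
q=np.load('q.npy')
d=snap('side','side6.png'); f=d['frame'][150:250,275:395,::-1]
t=snap('top','top7.png'); g=t['frame'][130:240,255:387,::-1]
f=cv2.resize(f,(396,330),interpolation=cv2.INTER_CUBIC); g=cv2.resize(g,(396,330),interpolation=cv2.INTER_CUBIC)
for p in ((95,100,70),(13,100,70)):
    u=(proj(t,T(q,np.array(p)/1000))[0]-[255,130]+.5)*3; cv2.circle(g,tuple(int(i) for i in u),2,(0,0,255),-1)
for sx,sy in((-1,-1),(1,-1),(1,1),(-1,1)):
    u=(proj(d,T(q,np.array((sx*62.5,71+sy*70,53))/1000))[0]-[275,150]+.5)*3.3; cv2.circle(f,tuple(int(i) for i in u),2,(0,255,0),-1)
cv2.imwrite('pics/c8.png',np.hstack([f,g])); s=r.sense(); print(s['tool_pos'],s['force'])
E
```

```text
[0.41017825 0.34051005 0.23370294] [-0.99155241  0.56790063  0.07778276]
```

View pics/c8.png

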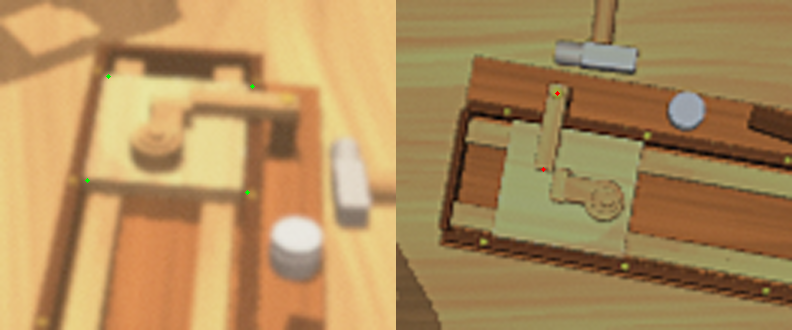

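The keeper's pin at crop (557,93) and its end at (544,168) both match the marks predicted for 1.57 rad. The board still matches its dropped corners, and the tin, offcut and mallet have not moved. The arm is clear, so I'll hand in.

```bash
python3 -c "
from bench import r
print(r.sign_off())"
```

```text
the job is handed in; nothing more can be done
None
```

The board is in its notches and the keeper lies square across it. I handed the job in at about 17 s on the robot's clock. The sign-off gives no verdict, so these are my own checks:

- **Board:** With closed fingertips I pushed it about 160 mm along the rails, until it stopped with the force at about 10 N. In the side view its corners match the dropped height. It sits about 2 to 3.5 mm past the notch centre along the rails, inside the 7 mm limit.
- **Keeper:** I swung it round to its stop, where the force again reached about 10 N. In the last top view its pin and free end match the positions expected at 1.57 rad.
- **Clearances:** I planned the finger path to stay clear of the scroll block, and the readings at the end of each move gave no sign of a touch. The tin, offcut and mallet looked unmoved in the last views. I did not look again at the mug, jar, plane and driver, but the arm did not go near them. The arm ended clear of everything.

No check failed. One side view was blocked by the gripper, so I confirmed the board's drop from a later one.

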